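Feed a parcel through the flap of the desk chute

TASK

Post the flat carton with the address label into the parcel chute at the left end of the desk: with the fingertips slide it over the desk, narrow end first, between the guides and against the hanging flap so that it swings in, and keep pushing until the parcel goes over on to the rollers and runs down to the end stop. Have the fingers back out of the mouth before the flap drops, so that it never comes down on them and hangs shut at the end. Only slide the parcel, never lift or carry it, and leave the other things on the desk where they are.

Things in the scene. Friction and masses are not known exactly. Their poses are not given: they have to be found in the camera images.
- carton_mid (a point): centre of the parcel, 25 mm above the desk: a flat closed cardboard carton with a paper address label on top, lying loose, 110 mm (its x) by 220 mm (its y, the long way) by 50 mm high (z up), 0.4 to 0.75 kg, friction on the desk about 0.5 to 0.7. Too wide for a gripper
- mouth (a point): middle of the chute's mouth, on the desk (z = 0), in the outer face of its upright grey sheet panel. +y points into the chute and is world +y: the chute is clamped square on the left end of the desk; x is world x. Panel 260 mm wide (x), 168 mm high, 6 mm thick; the mouth in it is 150 mm wide and 110 mm high, from the desk up. The desk ends 10 mm behind the panel's outer face
- guides (a point): where the infeed between the guides begins, on the desk, 136 mm before (-y of) the mouth. Two steel angle guides 20 mm high stand on the desk: parallel and 140 mm apart (70 mm each side of the middle) for the last 80 mm before the panel; before that they spread as lead-ins, to about 200 mm apart at this point
- roller_top (a point): top of the first roller, flush with the desk, 26 mm behind the panel's outer face. From here a lane of free-running rollers, 156 mm wide, slopes down at 18 degrees away from the desk (+y) to an end stop 345 mm down the slope. A parcel whose middle is past this roller tips on to the slope and runs down by itself: pushing the carton's tail to within 70 mm of the panel is about enough
- flap (a joint): angle of the flap that closes the mouth: aluminium plate 146 mm wide, 108 mm high, 0.09 kg, hinged along x at the top of the mouth, 118 mm above the desk, 10 mm behind the panel's outer face. 0 = hanging shut; grows to at most 1.45 rad as the lower edge swings into the chute (+y); it cannot swing outwards. Only its weight shuts it, in a fraction of a second; about half a newton at the lower edge opens it
- flap_edge (a point): middle of the flap's lower edge, 8 mm above the desk and 10 mm behind the panel's outer face when the flap hangs shut
- tape: roll of brown packing tape lying flat, 100 mm across, 48 mm high; stands on the far (+x) side of the chute's guides. A bystander, loose; the point is at the middle of its underside
- stapler: black stapler, 30 x 130 x 45 mm, on the near (-x) side of the chute's guides. A bystander, loose; the point is at the middle of its underside
- stamp: self-inking hand stamp, 50 x 32 x 82 mm high. A bystander, loose; the point is at the middle of its underside
- mug: white mug, 82 mm across, 95 mm high. A bystander, loose; the point is at the middle of its underside
- calculator: desk calculator, 155 x 105 x 18 mm. A bystander, loose; the point is at the middle of its underside
- scanner: hand-held code scanner lying down, 210 x 62 x 35 mm, at the robot's right. A bystander, loose; the point is at the middle of its underside
- small_box: small upright carton 75 x 75 x 95 mm high (not the parcel to be posted). A bystander, loose; the point is at the middle of its underside

How it is judged:
On the way, in this order (a step that is already met when the one before it is completed fails the run):
1. the parcel's narrow end has pushed the flap open (value of joint flap above 0.5 rad and y of carton_mid in the frame of mouth between -0.1 and 0.1 m and angle between the y axis of carton_mid and the y axis of mouth, either way round below 0.35 rad), for 0.1 s.
2. the whole parcel has gone through the mouth and down the chute (y of carton_mid in the frame of mouth above 0.15 m and height (world z) of carton_mid below 0 m), for 0.1 s.
At the end, for the whole second after the job is handed in: the parcel lies at rest on the roller lane behind the flap, at the end stop (its centre 210 to 290 mm behind the panel and within 40 mm of the lane's middle; against the stop it is at about 255 mm), and the flap hangs shut (within 0.06 rad) (y of carton_mid in the frame of mouth between 0.21 and 0.29 m and x of carton_mid in the frame of mouth between -0.04 and 0.04 m and height (world z) of carton_mid between -0.1 and -0.02 m and linear speed of carton below 0.02 m/s and value of joint flap below 0.06 rad and velocity of joint flap below 0.1 rad/s); the robot touches nothing.
It fails at once if the parcel is lifted (its centre more than 20 mm higher than it lies on the desk) (height (world z) of carton_mid above 0.045 m).
It fails at once if the flap comes down on the robot after the parcel has gone through (touch of more than 0.3 N) (y of carton_mid in the frame of mouth above 0.13 m and contact force between any of the arm, the fingers and flap above 0.3 N).
It fails at once if a bystander is moved more than 20 mm (distance of any of tape, stapler, stamp, mug, calculator, scanner, small_box from where it was at the start of the episode above 0.02 m).
It also fails if it takes over 64 s, if anything falls off the work surface, if the arm or the gripper's body presses on something with over 40 N, if the wrist force passes 120 N, or if a joint passes its speed limit or range.

ROBOT

A 6-joint arm with a two-finger parallel gripper is mounted at the origin on the work surface. World frame = base frame: x ahead of the robot, y to its left, z up, the work surface at z = 0. Lengths are in m, angles in rad, forces in N, time in s.
With the tool pointing down it reaches from about 0.375 to 0.9 m from the base axis. Payload 3.1 kg.
Tool frame: the origin (TCP) lies between the finger pads; the fingertips stand 8 mm ahead of it and the grasp point (between the pads) lies 11 mm behind it; z points along the fingers, y is the line along which they close (so a half turn about z gives the same grasp; the last joint's range is limited). The gripper opens to 85 mm and grips with 20 to 120 N. Pads are 22 mm wide; open, the fingers measure 114 mm over their backs; the gripper's body (76 mm by 85 mm) begins 54 mm behind the grasp point. The pads swing forward as they close: fully open they stand 13 mm farther back than shut.
Start: joints at [0.976, 0.527, 1.433, -0, 1.181, -0.178], TCP at [0.253, 0.571, 0.239] pointing down, gripper open.
Joint ranges: [-3.08, 3.08], [-0.75, 2.2], [0.22, 2.44], [-1.43, 4.57], [0, 2.65], [-2.85, 2.85]. Speed limits (rad/s): [2.79, 2.79, 3.14, 3.14, 3.14, 3.14].

INTERFACE

Orientations are given as a unit quaternion [x, y, z, w].
In Python, from station import readout, cams, sign_off gives the robot as it stands.
- The arm moves only by the tool send_rows, never from a script. Its argument "commands" is text: rows parted by semicolons, each of 5 numbers parted by spaces: the finger opening in mm, from 0 to 85.4, then the shift along the tool's x, y, z each as a share of 0.02 m, from -1 to 1, then the turn about the tool's z as a share of 4 degrees, from -1 to 1. In form: grip dx dy dz spin; .... A call has 1 to 20 rows; each row shifts and turns the commanded pose from where the row before left it, along the tool's axes as they then stand; what a row does not reach is not made up. A row lasts 1/12 s, in which the tool goes at most 41.7 mm and 7.16 degrees, less where a joint would pass 70% of its speed; a pose out of reach is approached as far as the arm can. A call with a number of a shift or a turn outside -1 to 1 is refused whole. A call with a gripper value outside its range is refused whole. The fingers move at their own pace and stop on an object; "grip_force" is the grip in N (left out, the last holds). Time passes only in rows, so rows that do not move let the fingers close. It gives the time, the measured TCP pose, the force, the opening and the grip force at its end, in the units of the state.
- readout.sense(): the state, without advancing time (a new reading comes with each control period).
- cams.snapshot(name): name is "scene" or "top" or "wrist"; returns a dict with "pixels" (384x512x3 uint8, red, green, blue), "intrinsics" (3x3 intrinsics, pixels), "dist" ([k1, k2, p1, p2, k3] as OpenCV has them; the pictures are not rectified), "eye" and "rotation" of the camera in the world. Camera axes: x right, y down, z forward; pixel columns grow to the right and rows downward; lengths in m; the calibration is good to about 2 mm. A picture is of the moment at which its call begins. There is no depth.
- sign_off(): hands the job in; it is judged then, once.
The state is a dict: "t": time; "q": joint angles; "qd": joint speeds; "tau": joint torques, N m; "tcp_pos": TCP position; "tool_rot": TCP orientation; "force": force on the tool from outside, world axes, zero at the start; "ft_torque": the same for the moment, N m; "finger_gap": opening from 0.0 (shut) to 1.0 (fully open); "gripper_force": force on a finger pad.
Only numpy, scipy, OpenCV 4.12 (cv2) and the standard library are available. Lean on these libraries where they do the work, as an engineer would, in place of code of your own. Each camera call takes 0.05 s, during which the arm holds its last target. There are 200 camera calls.

## Working session

There is one attempt and no reset: what is moved stays moved. The work goes in short steps, Python scripts to look and compute and a tool call to move; the robot and the scene stay as the last step left them, time stands still between calls to the robot, and variables do not carry over. Pictures are saved under pics/ and viewed, at most 10 in all, crops included, and the job is handed in when it is done.

Besides the shell and the picture viewer there is one more tool, called after "Emit:" by a JSON object that holds its "method" and its "body". send_rows: Moves the arm, as the interface text tells. Its arguments: {"type":"object","properties":{"commands":{"type":"string"},"grip_force":{"type":"number"}},"required":["commands"]}

```bash
mkdir -p pics
cat > h.py <<'E'
import numpy as np, cv2
from station import readout, cams
def snap(n,f):
    s=cams.snapshot(n); cv2.imwrite('pics/'+f,cv2.cvtColor(s['pixels'],cv2.COLOR_RGB2BGR)); 
    np.savez('pics/'+f+'.npz',**{k:np.array(s[k]) for k in s}); return s
def load(f): return dict(np.load('pics/'+f+'.npz'))
def px2w(s,uv,z):
    p=cv2.undistortPoints(np.array(uv,float).reshape(-1,1,2),np.array(s['intrinsics']),np.array(s['dist'])).reshape(-1,2)
    d=np.c_[p,np.ones(len(p))]@np.array(s['rotation']).T; e=np.array(s['eye'])
    return e+d*((z-e[2])/d[:,2])[:,None]
def w2px(s,P):
    R=np.array(s['rotation']).T; return cv2.projectPoints(np.array(P,float),cv2.Rodrigues(R)[0],-R@np.array(s['eye']),np.array(s['intrinsics']),np.array(s['dist']))[0].reshape(-1,2)
E
python3 - <<'E'
from h import *
snap('top','t0.png');snap('scene','s0.png')
s=readout.sense();print(s['tcp_pos'],s['tool_rot'],s['t'])
E
```

```text
[0.25264371 0.57096828 0.2384246 ] [ 2.06891934e-01  9.78363298e-01 -9.20728129e-04 -3.69164599e-04] 0.1
```

View pics/t0.png

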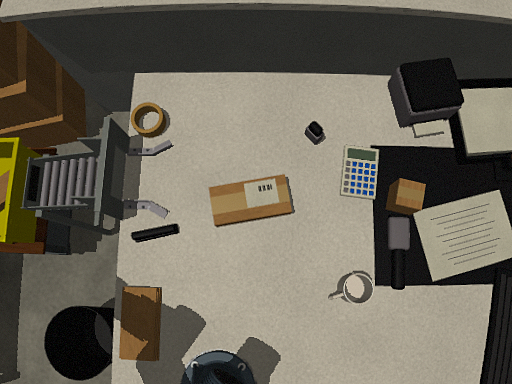

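View pics/s0.png

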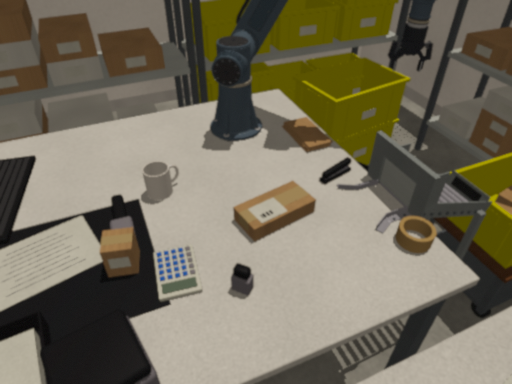

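The top view shows the carton at about (250,200), its long axis roughly along world y. The chute mouth is on the left at about (115,180), with guide tips at (172,143) and (167,213), the tape at (147,120) and the stapler at (155,233). I'll enlarge that area to measure it.

Run:
```python
from h import *
s=load('t0.png')
im=cv2.imread('pics/t0.png')[90:260,90:310]
cv2.imwrite('pics/t0c.png',cv2.resize(im,None,fx=3.5,fy=3.5,interpolation=cv2.INTER_CUBIC))
print(s['eye'],w2px(s,[[0,0,0],[.253,.571,.24],[.5,.3,0]]))
```

```text
Traceback (most recent call last):
  File "h.py", line 12, in w2px
    R=np.array(s['rotation']).T; return cv2.projectPoints(np.array(P,float),cv2.Rodrigues(R)[0],-R@np.array(s['eye']),np.array(s['intrinsics']),np.array(s['dist']))[0].reshape(-1,2)
                                                                            ~~~~~~~~~~~~~^^^
cv2.error: OpenCV(4.12.0) /io/opencv/modules/calib3d/src/calibration_base.cpp:131: error: (-2:Unspecified error) in function 'void cv::Rodrigues(cv::InputArray, cv::OutputArray, cv::OutputArray)'
> Input matrix must be 1x3 or 3x1 for a rotation vector, or 3x3 for a rotation matrix:
>     '((srcSz == Size(3, 1) || srcSz == Size(1, 3)) && srccn == 1) || (srcSz == Size(1, 1) && srccn == 3) || (srcSz == Size(3, 3) && srccn == 1)'
> where
>     'srcSz' is [1 x 4]
```

View pics/t0c.png

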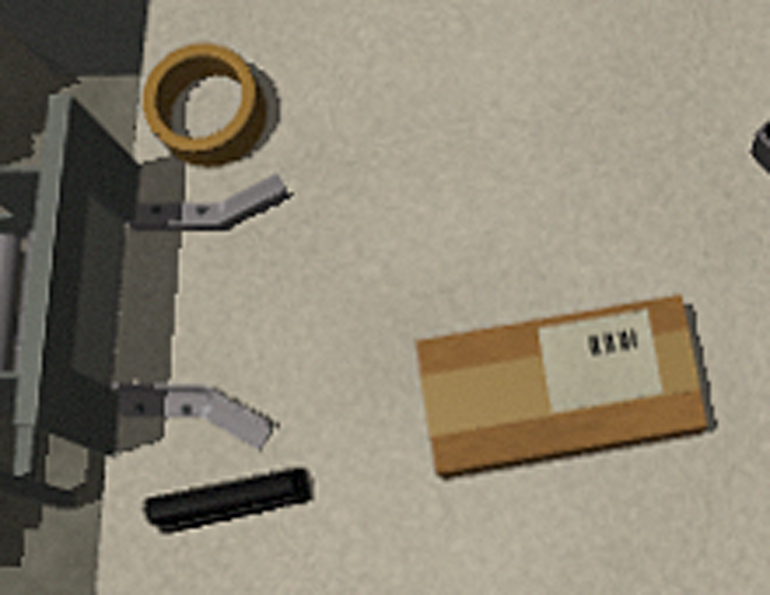

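The crop shows the carton's top corners at about (416,341), (681,295), (707,427) and (437,470). The inner edges of the guides are at crop y≈229 and y≈386, and the panel foot is at x≈125.

```bash
python3 - <<'E'
s=open('h.py').read()
s=s.replace("import numpy as np, cv2","import numpy as np, cv2\nfrom scipy.spatial.transform import Rotation as Ro\ndef RM(s):\n    r=np.array(s['rotation']); return r if r.shape==(3,3) else Ro.from_quat(r.ravel()).as_matrix()")
s=s.replace("np.array(s['rotation']).T","RM(s).T")
open('h.py','w').write(s)
E
python3 - <<'E'
from h import *
np.set_printoptions(precision=4,suppress=True)
s=load('t0.png')
c=lambda P:(np.array(P)+.5)/3.5-.5+90
print(s['eye'],w2px(s,[[0,0,0],[.253,.571,.24],[.5,.3,0]]))
k=px2w(s,c([(416,341),(681,295),(707,427),(437,470)]),.05);print(k,k.mean(0))
print([np.linalg.norm(k[i]-k[i-1]) for i in range(4)])
d=k[0]+k[3]-k[1]-k[2];print('yaw of long axis from +y (toward +x)',np.degrees(np.arctan2(d[0],d[1])))
print('guides top z.02',px2w(s,c([(222,229),(208,388),(130,229),(120,386),(285,185),(270,438)]),.02))
print('same z0',px2w(s,c([(222,229),(208,388),(130,229),(120,386),(285,185),(270,438)]),.0))
print('panel top z.168',px2w(s,c([(70,97),(27,475)]),.168))
print('panel foot z0',px2w(s,c([(137,165),(108,455)]),0))
print('tape',px2w(s,c([(200,104)]),.048),'stapler',px2w(s,c([(228,500)]),.04))
E
```

```text
[ 0.3206 -0.1266  1.1457] [[217.4    387.2879]
 [-18.968  288.8605]
 [122.9504 208.3729]]
[[ 0.5579  0.0371  0.05  ]
 [ 0.5994 -0.177   0.05  ]
 [ 0.4914 -0.1984  0.05  ]
 [ 0.4532  0.0158  0.05  ]] [ 0.5255 -0.0806  0.05  ]
[np.float64(0.10681696435189399), np.float64(0.21811635789766018), np.float64(0.11015698694500235), np.float64(0.21763939577253766)]
yaw of long axis from +y (toward +x) -10.539680451487843
guides top z.02 [[0.6601 0.2136 0.02  ]
 [0.5217 0.2153 0.02  ]
 [0.6596 0.2952 0.02  ]
 [0.5221 0.2917 0.02  ]
 [0.6998 0.1614 0.02  ]
 [0.4806 0.1598 0.02  ]]
same z0 [[0.6661 0.2197 0.    ]
 [0.5253 0.2214 0.    ]
 [0.6657 0.3027 0.    ]
 [0.5257 0.2991 0.    ]
 [0.7066 0.1665 0.    ]
 [0.4835 0.1649 0.    ]]
panel top z.168 [[0.7212 0.2987 0.168 ]
 [0.4285 0.3021 0.168 ]]
panel foot z0 [[0.7249 0.302  0.    ]
 [0.4659 0.3048 0.    ]]
tape [[0.7631 0.2337 0.048 ]] stapler [[0.4265 0.1863 0.04  ]]
```

Emit:
{"method": "send_rows", "body": {"commands": "85 0 0 0 -1;85 0 0 0 -1;85 0 0 0 -1;85 0 0 0 -1;85 0 0 0 -1;85 0 0 0 -1;85 -1 0 0 0;85 -1 0 0 0;85 -1 0 0 0;85 -1 0 0 0;85 -1 -1 0 0;85 0 -1 0 0;85 0 -1 0 0;85 0 -1 0 0;85 0 -1 0 0;85 0 -1 0 0;85 0 -1 0 0;85 0 -1 0 0;85 0 -1 0 0;85 0 -1 0 0"}}

```text
t: 1.77
tcp_pos: [0.353, 0.3706, 0.239]
tool_rot: [-0.001, 1.0, -0.0, -0.0]
force: [0.7, -0.5, 0.7]
finger_gap: 0.991
gripper_force: 0.0
```

Emit:
{"method": "send_rows", "body": {"commands": "85 -0.2 -1 0 0;85 -0.2 -1 0 0;85 -0.2 -1 0 0;85 -0.2 -1 0 0;85 -0.2 -1 0 0;85 -0.2 -1 0 0;85 -0.2 -1 0 0;85 -0.2 -1 0 0;85 -0.2 -1 0 0;85 -0.2 -1 0 0;85 -0.2 -1 0 0;85 -0.2 -1 0 0;85 -0.2 -1 0 0;85 -0.2 -1 0 0;85 -0.2 -1 0 0;85 0 -1 0 0;85 0 -1 0 0;85 0 -1 0 0;85 0 -1 0 0;85 0 -1 0 0"}}

```text
t: 3.43
tcp_pos: [0.4139, -0.0291, 0.2391]
tool_rot: [-0.001, 1.0, 0.0, -0.0]
force: [0.2, -0.1, -0.4]
finger_gap: 0.995
gripper_force: 0.0
```

Emit:
{"method": "send_rows", "body": {"commands": "85 0 -1 0 0;85 0 -1 0 0;85 0 -1 0 0;85 0 0 1 0;85 0 0 1 0;85 0 0 1 0;85 0 0 1 0;85 0 0 1 0;85 0 0 1 0;85 0 0 1 0;85 0 0 1 0;85 0 0 1 0;85 0 0 1 0;85 0 0 0.9 0;85 0 0 0 0"}}

```text
t: 4.68
tcp_pos: [0.4132, -0.0877, 0.0188]
tool_rot: [-0.001, 1.0, 0.001, -0.002]
force: [-0.7, 0.2, -0.6]
finger_gap: 0.996
gripper_force: 0.0
```

Run:
```python
from h import *
snap('scene','s1.png')
im=cv2.imread('pics/s1.png')[130:260,180:400]
cv2.imwrite('pics/s1c.png',cv2.resize(im,None,fx=3.5,fy=3.5,interpolation=cv2.INTER_CUBIC))
```

```text
(no output)
```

View pics/s1c.png

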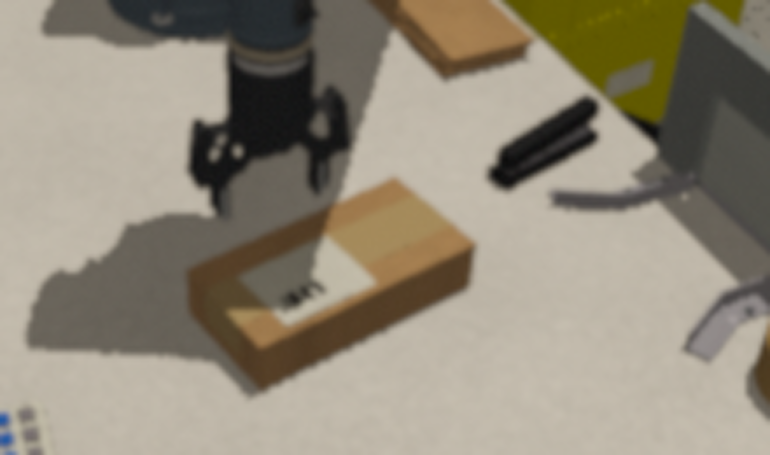

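The open fingers (crop (215,195) and (320,175)) stand low beside the carton's near side, with clear space between. Next I push in +x to square up and centre the carton.

Emit:
{"method": "send_rows", "body": {"commands": "85 -0.5 0 0 0;85 -0.5 0 0 0;85 -0.5 0 0 0;85 -0.4 0 0 0;85 -0.4 0 0 0;85 -0.4 0 0 0;85 -0.4 0 0 0;85 -0.4 0 0 0;85 -0.4 0 0 0;85 -0.4 0 0 0;85 -0.4 0 0 0;85 -0.4 0 0 0;85 -0.2 0 0 0;85 0 0 0 0;85 0 0 0 0"}}

```text
t: 5.98
tcp_pos: [0.5209, -0.0878, 0.0216]
tool_rot: [-0.001, 1.0, -0.0, 0.001]
force: [-1.0, 0.8, 0.4]
finger_gap: 0.994
gripper_force: 0.5
```

Run:
```python
from h import *
snap('top','t1.png')
im=cv2.imread('pics/t1.png')[110:270,100:320]
cv2.imwrite('pics/t1c.png',cv2.resize(im,None,fx=3.5,fy=3.5,interpolation=cv2.INTER_CUBIC))
```

```text
(no output)
```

View pics/t1c.png

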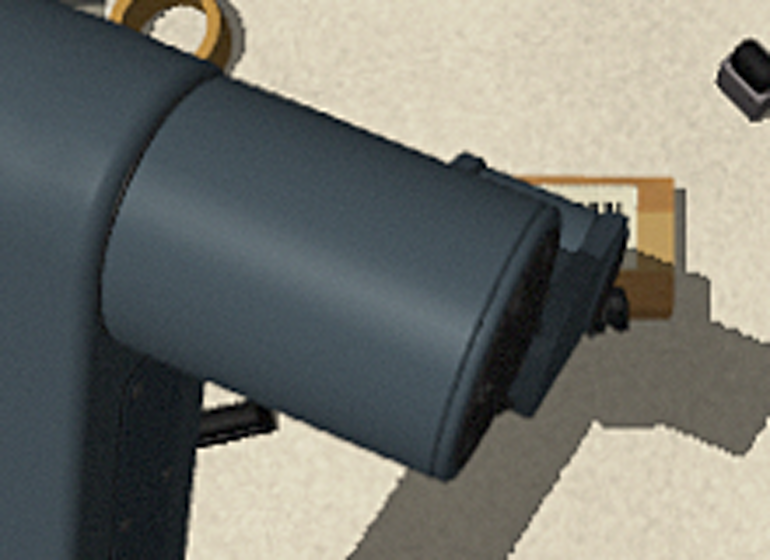

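The carton is now square to the world axes, with its rear top corners at crop (674,178) and (672,319). The arm covers the rest of it.

Run:
```python
from h import *
s=load('t1.png')
c=(np.array([(674,178),(672,318),(530,178)])+.5)/3.5-.5+[100,110]
print(px2w(s,c,.05))
```

```text
[[ 0.63947843 -0.19974289  0.05      ]
 [ 0.5229878  -0.19833734  0.05      ]
 [ 0.63765844 -0.08189678  0.05      ]]
```

Emit:
{"method": "send_rows", "body": {"commands": "85 -0.3 0 0 0;85 -0.3 0 0 0;85 0 0 0 0;85 1 0 0 0;85 1 0 0 0;85 0 0 -1 0;85 0 0 -1 0;85 0 0 -1 0;85 0 0 -1 0;85 0 0 -1 0;60 0 0 -1 0"}}

```text
t: 6.95
tcp_pos: [0.4936, -0.0887, 0.1428]
tool_rot: [-0.001, 1.0, -0.001, 0.002]
force: [0.4, -0.6, 0.6]
finger_gap: 0.879
gripper_force: 0.0
```

Run:
```python
from h import *
s=load('t1.png')
for P,z in [((752,60),.082),((755,120),0),((722,80),0)]:
  print(px2w(s,(np.array([P])+.5)/3.5-.5+[100,110],z))
s=load('t0.png');print('calc/box/mug',px2w(s,[(342,197),(346,146),(354,288)],.018))
```

```text
[[ 0.73097028 -0.26106038  0.082     ]]
[[ 0.70745003 -0.27324523  0.        ]]
[[ 0.74354074 -0.24494327  0.        ]]
calc/box/mug [[ 0.5414907  -0.34682921  0.018     ]
 [ 0.69680967 -0.36283635  0.018     ]
 [ 0.28226861 -0.3769971   0.018     ]]
```

Emit:
{"method": "send_rows", "body": {"commands": "70 0 0 0 1;70 0 0 0 1;70 0 0 0 1;70 0 0 0 1;70 0 0 0 1;70 0 0 0 1;70 0 0 0 1;70 0 0 0 1;70 0 0 0 1;70 0 0 0 1;70 0 0 0 1;70 0 0 0 1;70 0 0 0 1;70 0 0 0 1;70 0 0 0 1;70 0 0 0 1;70 0 0 0 1;70 0 0 0 1;70 0 0 0 1;70 0 0 0 1"}}

```text
t: 8.62
tcp_pos: [0.4937, -0.0887, 0.1418]
tool_rot: [0.644, 0.765, 0.001, 0.002]
force: [-0.3, 0.1, 0.1]
finger_gap: 0.821
gripper_force: 0.0
```

Emit:
{"method": "send_rows", "body": {"commands": "70 0 0 0 1;70 0 0 0 1;70 0 0 0 0.5;70 -1 0.5 0 0;70 -1 0.5 0 0;70 -1 0.5 0 0;70 -1 0.5 0 0;70 -1 0.5 0 0;70 -1 0.5 0 0;70 -1 1 0 0;70 -0.5 1 0 0;70 0 0 0 0"}}

```text
t: 9.62
tcp_pos: [0.5979, -0.2423, 0.1423]
tool_rot: [0.707, 0.707, 0.001, 0.005]
force: [-0.1, -0.1, 0.9]
finger_gap: 0.823
gripper_force: 0.0
```

Run:
```python
from h import *
snap('top','t2.png');s=readout.sense();print(s['tcp_pos'],s['tool_rot'])
im=cv2.imread('pics/t2.png')[110:270,100:320]
cv2.imwrite('pics/t2c.png',cv2.resize(im,None,fx=3.5,fy=3.5,interpolation=cv2.INTER_CUBIC))
```

```text
[ 0.5953282  -0.24020005  0.14174335] [0.70685132 0.70735682 0.00071041 0.00265129]
```

View pics/t2c.png

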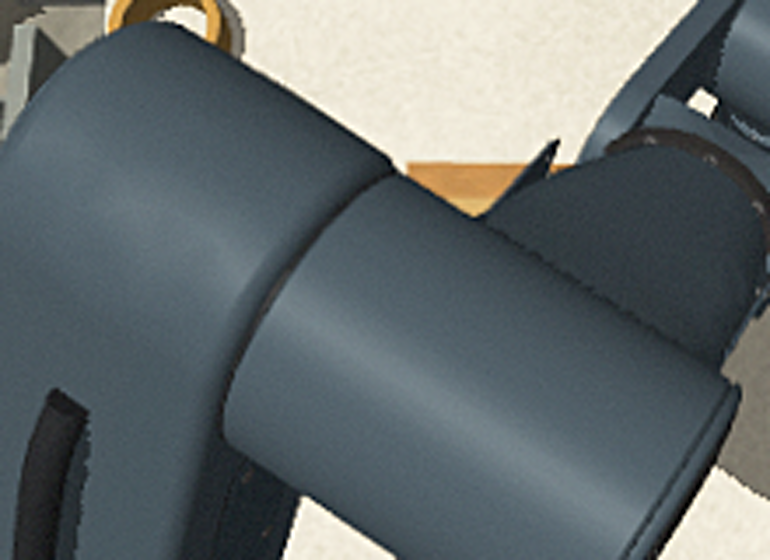

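The far top edge of the carton is at crop y≈164, so it has moved about 11 mm and its centre is now at x≈0.596, in line with the mouth. I go down and push along +y.

Emit:
{"method": "send_rows", "body": {"commands": "70 0 0 1 0;70 0 0 1 0;70 0 0 1 0;70 0 0 1 0;70 0 0 1 0;70 0 0 1 0;70 0 0 0.1 0;70 0.5 0 0 0;70 0.5 0 0 0;70 0.4 0 0 0;70 0.4 0 0 0;70 0.4 0 0 0;70 0.5 0 0 0;70 0.5 0 0 0;70 0.5 0 0 0;70 0.5 0 0 0;70 0.5 0 0 0;70 0.5 0 0 0;70 0.5 0 0 0;70 0.5 0 0 0"}}

```text
t: 11.33
tcp_pos: [0.5938, -0.1143, 0.0208]
tool_rot: [0.706, 0.708, 0.0, 0.002]
force: [-0.8, -5.2, 2.5]
finger_gap: 0.822
gripper_force: 2.7
```

Emit:
{"method": "send_rows", "body": {"commands": "70 0.5 0 0 0;70 0.5 0 0 0;70 0.5 0 0 0;70 0.5 0 0 0;70 0.5 0 0 0;70 0.5 0 0 0;70 0.5 0 0 0;70 0.5 0 0 0;70 0.5 0 0 0;70 0.5 0 0 0;70 0.5 0 0 0;70 0 0 0 0"}}

```text
t: 12.33
tcp_pos: [0.5927, -0.0021, 0.0205]
tool_rot: [0.706, 0.708, 0.001, 0.001]
force: [0.1, -0.4, 0.7]
finger_gap: 0.821
gripper_force: 0.0
```

Run:
```python
from h import *
snap('scene','s3.png');s=readout.sense();print(s['tcp_pos'],s['tool_rot'],s['force'])
im=cv2.imread('pics/s3.png')[110:270,240:460]
cv2.imwrite('pics/s3c.png',cv2.resize(im,None,fx=3.5,fy=3.5,interpolation=cv2.INTER_CUBIC))
```

```text
[ 0.59226824 -0.00247305  0.02013879] [7.05966333e-01 7.08245229e-01 4.60263473e-04 1.44494029e-04] [0.18533814 0.05237756 0.50880337]
```

View pics/s3c.png

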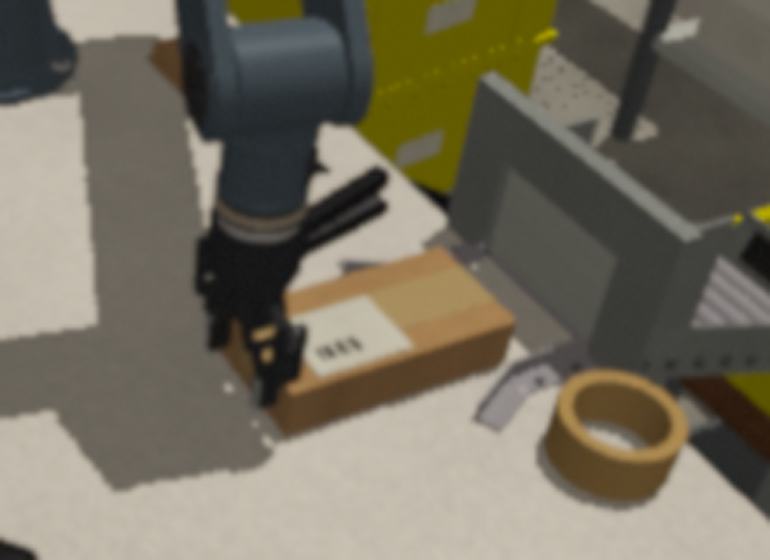

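The carton's front is between the guides. Its top corners are at crop (443,252), (515,322) and about (280,393). I'll check the fit in numbers.

Run:
```python
from h import *
s=load('s3.png')
c=(np.array([(443,250),(515,320),(278,398)])+.5)/3.5-.5+[240,110]
print(px2w(s,c,.05))
```

```text
[[ 0.54962435  0.22740055  0.05      ]
 [ 0.65237041  0.22728122  0.05      ]
 [ 0.65429207 -0.00435186  0.05      ]]
```

Emit:
{"method": "send_rows", "body": {"commands": "70 0.5 0 0 0;70 0.5 0 0 0;70 0.5 0 0 0;70 0.5 0 0 0;70 0.5 0 0 0;70 0.5 0 0 0;70 0.5 0 0 0;70 0.5 0 0 0;70 0.5 0 0 0;70 0.5 0 0 0;70 0.5 0 0 0;70 0.5 0 0 0;70 0.5 0 0 0;70 0.5 0 0 0;70 0.5 0 0 0;70 0.5 0 0 0;70 0.5 0 0 0;70 0.5 0 0 0;70 0.5 0 0 0;70 0.5 0 0 0"}}

```text
t: 14.05
tcp_pos: [0.592, 0.1949, 0.02]
tool_rot: [0.706, 0.708, -0.001, 0.001]
force: [0.8, -7.2, 4.4]
finger_gap: 0.819
gripper_force: 3.5
```

Emit:
{"method": "send_rows", "body": {"commands": "70 0.5 0 0 0;70 0.5 0 0 0;70 0.5 0 0 0;70 0.4 0 0 0;70 0 0 0 0;70 -1 0 0 0;70 -1 0 0 0;70 -1 0 0 0;70 -1 0 0 0;70 -1 0 0 0;70 -1 0 0 0;70 0 0 0 0;70 0 0 0 0;70 0 0 0 0;70 0 0 0 0;70 0 0 0 0;70 0 0 0 0"}}

```text
t: 15.47
tcp_pos: [0.5918, 0.1152, 0.0193]
tool_rot: [0.706, 0.708, 0.0, -0.0]
force: [-0.5, -0.0, 0.0]
finger_gap: 0.816
gripper_force: 0.0
```

Run:
```python
from h import *
snap('scene','s4.png');snap('top','t4.png');s=readout.sense();print(s['tcp_pos'],s['force'])
a=cv2.imread('pics/s4.png')[90:270,290:510];b=cv2.imread('pics/t4.png')[90:270,0:220]
cv2.imwrite('pics/4c.png',cv2.resize(np.hstack([a,b]),None,fx=1.8,fy=1.8,interpolation=cv2.INTER_CUBIC))
```

```text
[0.59183343 0.11490552 0.01931116] [ 0.26143028 -0.09962897 -0.40454381]
```

View pics/4c.png

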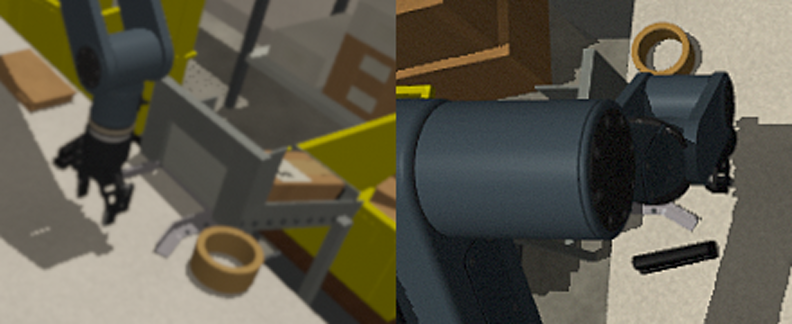

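The left view shows the parcel on the rollers behind the panel, at about (310,180), with the flap shut and the fingers clear. I'll move the arm away and confirm that it has reached the end stop.

Emit:
{"method": "send_rows", "body": {"commands": "70 -0.5 0 -1 0;70 -0.5 0 -1 0;70 -0.5 0 -1 0;70 -1 0 -1 0;70 -1 0 -1 0;70 -1 0 -1 0;70 -1 0 -1 0;70 -1 0 -1 0;70 -1 0 0 0;70 -1 0 0 0;70 -1 0 0 0;70 -1 0 0 0;70 -1 0 0 0;70 -1 0 0 0;70 -1 0 0 0;70 -1 0 0 0;70 -1 0 0 0;70 -1 0 0 0;70 -1 0 0 0;70 0 0 0 0"}}

```text
t: 17.23
tcp_pos: [0.5931, -0.2396, 0.1794]
tool_rot: [0.707, 0.707, -0.0, 0.002]
force: [-0.1, -0.6, 0.3]
finger_gap: 0.818
gripper_force: 0.0
```

Run:
```python
from h import *
snap('scene','s5.png');t=snap('top','t5.png');s=readout.sense();print(s['tcp_pos'],s['t'])
th=np.radians(18)
# expected outline of carton top at the stop: centre y=.302+.255, tilted 18deg
for cy in (.557,):
  zc=-(cy-.328)*np.tan(th)+.025/np.cos(th)
  P=[[.595+a,cy+b*np.cos(th)+.025*np.sin(th),zc-b*np.sin(th)+.025*np.cos(th)] for a,b in((-.055,-.11),(.055,-.11),(.055,.11),(-.055,.11))]
out=[]
for n,o in(('s5',(90,290)),('t5',(90,0))):
  im=cv2.imread(f'pics/{n}.png'); c=cv2.resize(im[o[0]:o[0]+180,o[1]:o[1]+220],None,fx=1.8,fy=1.8,interpolation=cv2.INTER_CUBIC)
  q=(w2px(load(n+'.png'),P)-[o[1],o[0]])*1.8
  for p in q: cv2.circle(c,tuple(int(v) for v in p),2,(0,0,255),-1)
  out.append(c)
cv2.imwrite('pics/5c.png',np.hstack(out))
```

```text
[ 0.59241255 -0.23590695  0.17907652] 17.3333
```

View pics/5c.png

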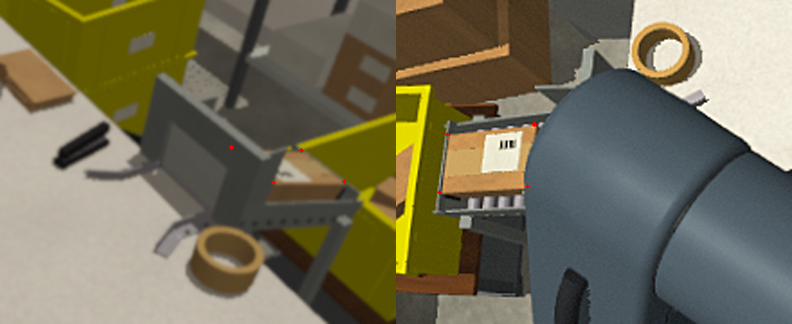

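The outline predicted for a parcel at the end stop (red dots) matches the carton in both views. The flap hangs shut, the bystanders stand where they were and the arm is clear.

```bash
python3 -c "
from station import sign_off
print(sign_off())"
```

```text
the job is handed in; nothing more can be done
None
```

The parcel went through the flap and, in the last pictures, lies at the end stop with the flap shut, the arm clear and the bystanders in view not moved; the job was handed in at about 17 s, and no verdict came back.

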